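# Fit the rear coil from the drying bar to the transformer core

## Task

The longest coil, at the back of the drying bar, is wanted for the U-shaped iron core. Take the two coils in front of it off the bar and set both down on the rubber mat, upright as they hung, slide the long coil onto the upper leg of the core until it sits fully home against the iron, then slide the other two back on the bar, each where it hung before. Leave the other things on the bench alone.

Things in the scene. Friction and masses are not known exactly. Their poses are not given: they have to be found in the camera images.
- coil_long: transformer coil, copper wire on a black square bobbin: 50 mm square across the flanges (y, z), 44 mm long along its bore (x); a 26 mm square bore runs right through. Origin at the bore's centre, z up; about 220 g. Longest of the three. At the start it hangs rearmost on the stand's bar, centre at x = 0.040 m in the stand's frame, and can leave only over the bar's free end.
- coil_medium: transformer coil, copper wire on a black square bobbin: 50 mm square across the flanges (y, z), 32 mm long along its bore (x); a 26 mm square bore runs right through. Origin at the bore's centre, z up; about 170 g. Starts on the bar in front of the long coil, at x = -0.010 or -0.052 m in the stand's frame; the small coil has the other place.
- coil_small: transformer coil, copper wire on a black square bobbin: 46 mm square across the flanges (y, z), 22 mm long along its bore (x); a 26 mm square bore runs right through. Origin at the bore's centre, z up; about 110 g. Shortest, and smallest across. Starts on the bar in front of the long coil, beside the medium one (before or behind it).
- stand: fixed drying stand: pan 180 x 90 mm, rim 12 mm high, grey post at its +x end, 12 mm square bar. Origin under the pan's centre. Bar axis y = 0, z = 0.085 m, along x from the stop collar's face (x = 0.066) to the free end (x = -0.082). Post and collar end at z = 0.101. A coil hangs with the top of its bore on the bar: its centre is 7 mm below the axis, at z = 0.078.
- core: laminated iron U core on its side in a fixed grey jig. Origin on the bench below. Two 18 mm square legs point to -x, one over the other. Upper leg: axis y = 0, z = 0.085 m, from the upright iron's face (x = 0.022) to its free end (x = -0.026), clear beside and above. Lower leg and jig stay below z = 0.050 and within y +-0.028 (base plate 80 wide, 10 high). Long coil home: centre x = 0, z = 0.081.
- mat: plain dark grey rubber mat, fixed, 150 x 120 x 3 mm (x, y, z), lying flat on the bench. Origin at the centre of its underside. Room for two coils one behind the other along its x.
- yoke_bar: bystander: loose bar of iron sheets, 62 x 18 x 18 mm, lying on the bench in front. Origin at the centre of its underside, x along it.
- transformer: bystander: small finished transformer, 34 x 42 x 37 mm, standing on the bench in front. Origin at the centre of its underside.
- screw_jar: bystander: clear jar with a green lid, 52 mm wide, 54 mm high, standing at the back of the bench. Origin at the centre of its underside.
There are look-alikes about, which are no part of the job. What is shaped like the coil_long but yellow is not meant. What is shaped like the coil_small but pink is not meant.

How it is judged (in metres and radians):
On the way, in this order (a step that is already met when the one before it is completed fails the run):
1. the medium and the small coil are both off the bar and stand upright and still on the rubber mat (x of coil_medium in the frame of mat between -0.075 and 0.075 m and y of coil_medium in the frame of mat between -0.06 and 0.06 m and z of coil_medium in the frame of mat between 0.025 and 0.037 m and linear speed of each of coil_medium, coil_small below 0.02 m/s and angle between each of coil_medium, coil_small's own z axis and vertical below 0.15 rad and x of coil_small in the frame of mat between -0.075 and 0.075 m and y of coil_small in the frame of mat between -0.06 and 0.06 m and z of coil_small in the frame of mat between 0.023 and 0.035 m), for 0.2 s.
2. the long coil is fully home on the upper leg of the core (x of coil_long in the frame of core between -0.008 and 0.008 m and y of coil_long in the frame of core between -0.008 and 0.008 m and z of coil_long in the frame of core between 0.075 and 0.088 m and angle between the x axis of coil_long and the x axis of core, either way round below 0.2 rad and linear speed of coil_long below 0.02 m/s and angle between coil_long's own z axis and vertical below 0.15 rad), for 0.2 s.
At the end, for the whole second after the job is handed in: the long coil hangs on the upper leg of the core within 8 mm of the place where it touches the upright iron, and the medium and the small coil hang on the bar again, each within 15 mm of where it hung at the start; all three upright, at rest and released (all of step 2 and distance of each of coil_medium, coil_small from where it was at the start of the episode below 0.015 m and y of coil_medium in the frame of stand between -0.01 and 0.01 m and z of coil_medium in the frame of stand between 0.072 and 0.084 m and angle between the x axis of each of coil_medium, coil_small and the x axis of stand, either way round below 0.25 rad and linear speed of each of coil_medium, coil_small below 0.02 m/s and angle between each of coil_medium, coil_small's own z axis and vertical below 0.15 rad and y of coil_small in the frame of stand between -0.01 and 0.01 m and z of coil_small in the frame of stand between 0.072 and 0.084 m).
It fails at once if the yoke bar, the finished transformer or the jar was moved by more than 20 mm (distance of any of yoke_bar, transformer, screw_jar from where it was at the start of the episode above 0.02 m).
It also fails if it takes over 120 s, if anything falls off the work surface, if the arm or the gripper's body presses on something with over 40 N, if the wrist force passes 120 N, or if a joint passes its speed limit or range.

## Robot

A 6-joint arm with a two-finger parallel gripper is mounted at the origin on a cart in front of the work surface, level with it; the furniture and walls round the work are solid. World frame = base frame: x ahead of the robot, y to its left, z up, the work surface at z = 0. Lengths are in mm, angles in rad, forces in N, time in s.
With the tool pointing down it reaches from about 275 to 750 mm from the base axis. Payload 10.2 kg.
Tool frame: the origin (TCP) lies at the centre of the arm's flange, where the gripper is bolted on; the fingertips stand 173 mm ahead of it and the grasp point (between the pads) lies 155 mm ahead of it; z points along the fingers, y is the line along which they close (so a half turn about z gives the same grasp; the last joint's range is limited). The gripper opens to 85 mm and grips with 20 to 120 N. Pads are 22 mm wide; open, the fingers measure 114 mm over their backs; the gripper's body (76 mm by 85 mm) begins 54 mm behind the grasp point. The pads swing forward as they close: fully open they stand 13 mm farther back than shut.
Start: joints at [1.037, 0.313, 1.498, -0, 1.331, -0.223], TCP at [160.569, 499.85, 404.694] pointing down, gripper open.
Joint ranges: [-2.94, 2.94], [-0.97, 2.17], [0.19, 2.56], [-1.23, 4.37], [0.02, 3.11], [-2.88, 2.88]. Speed limits (rad/s): [2.39, 2.39, 3.01, 3.14, 3.14, 3.14].

## Interface

Orientations are given as a unit quaternion [w, x, y, z].
In Python, from rig import status, capture, camera_info, ticket gives the robot as it stands.
- The arm moves only by the shell command python3 -m crank 'ROWS' [FORCE]. ROWS is JSON, a list of rows, each a list of 7 numbers: the shift along the tool's x, y, z as a fraction of full scale, then the turn, a rotation vector about the tool's x, y, z as a fraction of full scale, then the closure, from 0 (fully open) to 1 (shut). A call has 1 to 12 rows; each row is the pose to reach, as a shift and turn from the pose commanded when the call began, along the tool's axes at that moment; what a row does not reach only later rows make up. Full scale, the value 1, is 0.1 m for a shift and 45 degrees for a turn. A row lasts 1/10 s, in which the tool goes at most 50 mm and 8.59 degrees, less where a joint would pass 70% of its speed; a pose out of reach is approached as far as the arm can. A call with a number of a shift or a turn outside -1 to 1 is refused whole. A call with a gripper value outside its range is refused whole. The fingers move at their own pace and stop on an object; FORCE is the grip in N (left out, the last holds). Time passes only in rows, so rows that repeat a pose let the fingers close. It gives the time, the measured TCP pose, the force, the opening and the grip force at its end, in the units of the state.
- status.sense(): the state, without advancing time (a new reading comes with each control period).
- capture(name): name is "scene" or "side" or "wrist"; returns (picture, depth): 420x560x3 uint8, red, green, blue; 420x560 float32, mm along the optical axis (not along the pixel's ray), 0 where there is no reading.
- camera_info(name): a dict with "K" (3x3 intrinsics, pixels), "D" ([k1, k2, p1, p2, k3] as OpenCV has them; the pictures are not rectified), "camera_from_world" (4x4, takes a point from world to camera coordinates). Camera axes: x right, y up, looking along -z (the intrinsics and any distortion apply to the point x, -y, -z); pixel columns grow to the right and rows downward; lengths in mm; the calibration is good to about 2 mm. A picture is of the moment at which its call begins: read the wrist's pose just before it. camera_info takes no time and is no camera call; for the wrist camera it gives the pose at the moment of the call.
- ticket.finish_job(): hands the job in; it is judged then, once.
The state is a dict: "time_s": time; "joints": joint angles; "dq": joint speeds; "tau": joint torques, N m; "eef_pos": TCP position; "ee_rot": TCP orientation; "force": force on the tool from outside, world axes, zero at the start; "wrist_torque": the same for the moment, N m; "grip_width": opening from 0.0 (shut) to 1.0 (fully open); "grip_force": force on a finger pad.
Only numpy, scipy, OpenCV 4.12 (cv2) and the standard library are available. Lean on these libraries where they do the work, as an engineer would, in place of code of your own. Each camera call takes 0.05 s, during which the arm holds its last target. There are 200 camera calls.

## Working session

There is one attempt and no reset: what is moved stays moved. The work goes in short steps, Python scripts to look and compute and a shell command to move; the robot and the scene stay as the last step left them, time stands still between calls to the robot, and variables do not carry over. Pictures are saved under pics/ and viewed, at most 14 in all, crops included, and the job is handed in when it is done.

```bash
ls; mkdir -p pics
python3 - <<'E'
from rig import status,capture,camera_info
import cv2,numpy as np
s=status.sense();print({k:np.round(v,3).tolist() for k,v in s.items()})
for n in ["scene","side"]:
    p,d=capture(n);c=camera_info(n);np.savez(f"pics/{n}0.npz",p=p,d=d)
    cv2.imwrite(f"pics/{n}0.png",p[...,::-1]);print(n,np.round(c["K"],1).tolist(),c["D"],np.round(c["camera_from_world"],3).tolist(),(d>0).mean())
E
```

```text
pics
{'time_s': 0.0, 'joints': [1.037, 0.313, 1.498, 0.0, 1.331, -0.223], 'dq': [-0.001, -0.002, -0.001, 0.0, -0.001, -0.0], 'tau': [0.001, -41.225, -25.974, -0.0, 0.004, -0.0], 'eef_pos': [160.53, 499.814, 404.113], 'ee_rot': [-0.0, 0.155, 0.988, -0.001], 'force': [0.288, 0.624, 0.633], 'wrist_torque': [-0.015, 0.085, 0.008], 'grip_force': 0.0, 'grip_width': 1.0}
scene [[456.2, 0.0, 276.9], [0.0, 456.2, 208.8], [0.0, 0.0, 1.0]] [-0.15229401  0.          0.          0.          0.        ] [[0.772, -0.635, 0.02, -206.98], [0.43, 0.546, 0.719, -457.187], [-0.468, -0.547, 0.694, -1039.103], [0.0, 0.0, 0.0, 1.0]] 0.9961139455782313
side [[475.1, 0.0, 278.3], [0.0, 475.1, 212.1], [0.0, 0.0, 1.0]] [0.03586167 0.         0.         0.         0.        ] [[-0.832, -0.554, -0.024, 652.2], [0.167, -0.291, 0.942, -77.63], [-0.529, 0.78, 0.335, -1294.174], [0.0, 0.0, 0.0, 1.0]] 0.9927040816326531
```

View pics/scene0.png

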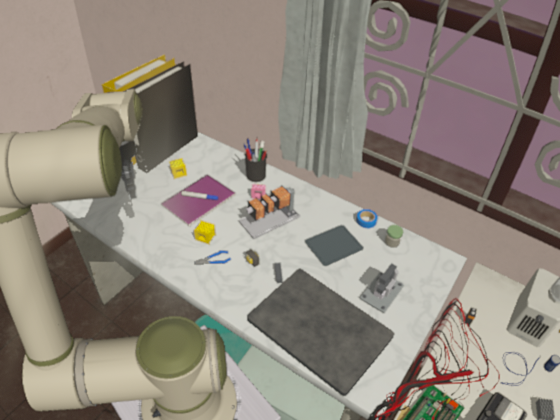

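View pics/side0.png

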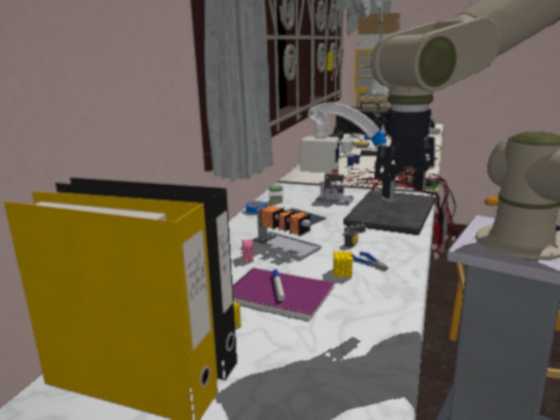

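The scene view shows the stand with three copper coils at about (268,205). The plain dark mat is at (334,245), the core in its jig at (382,285) and the jar at (394,236). The transformer is at (251,257) and the yoke bar at (278,271).

Candidates for the coils:
- **Copper coils on the bar:** (256,210), (268,205) and (283,197). These are the ones I want.
- **Yellow look-alikes:** (205,232) and (178,168). Excluded.
- **Pink look-alike:** (258,190). Excluded.

The large textured pad at (320,325) is too big to be the mat.

```bash
cat > h.py <<'E'
import numpy as np,cv2
from rig import status,capture,camera_info
from scipy.spatial.transform import Rotation as R
def ray(c,uv):
    n=cv2.undistortPoints(np.array(uv,float).reshape(-1,1,2),c["K"],np.array(c["D"],float)).reshape(-1,2)
    M=np.array(c["camera_from_world"]);d=np.c_[n[:,0],-n[:,1],-np.ones(len(n))]@M[:3,:3]
    return -M[:3,:3].T@M[:3,3],d
def onz(c,uv,z):
    o,d=ray(c,uv);return o+d*((z-o[2])/d[:,2])[:,None]
def dep(c,uv,D):
    o,d=ray(c,uv);return o+d*D[:,None]
def cross(c1,u1,c2,u2):
    o1,d1=ray(c1,u1);o2,d2=ray(c2,u2);out=[]
    for a,b in zip(d1,d2):
        t=np.linalg.lstsq(np.c_[a,-b],o2-o1,rcond=None)[0];p,q=o1+a*t[0],o2+b*t[1]
        out.append(np.r_[(p+q)/2,np.linalg.norm(p-q)])
    return np.array(out)
def cloud(c,d):
    v,u=np.mgrid[:d.shape[0],:d.shape[1]]
    uv=np.c_[u.ravel(),v.ravel()];return dep(c,uv,d.ravel()).reshape(*d.shape,3)
def proj(c,P):
    M=np.array(c["camera_from_world"]);q=np.atleast_2d(P)@M[:3,:3].T+M[:3,3];q=q*[1,-1,-1]
    return cv2.projectPoints(q,np.zeros(3),np.zeros(3),c["K"],np.array(c["D"],float))[0].reshape(-1,2)
E
python3 - <<'E'
from h import *
f=np.load("pics/scene0.npz");p,d=f["p"],f["d"];c=camera_info("scene")
P=cloud(c,d)
for n,(u,v) in dict(coilA=(256,210),coilB=(268,205),coilC=(283,197),mat=(334,245),core=(385,277),base=(382,295),jar=(394,232),tr=(251,257),yoke=(278,271),big=(320,325),yel=(205,232),pink=(258,190),tape=(367,217)).items(): print(n,P[v,u].round())
hsv=cv2.cvtColor(p,cv2.COLOR_RGB2HSV)
m=cv2.inRange(hsv,(4,110,80),(16,255,255));m[:150]=0;m[240:]=0;m[:,:230]=0;m[:,310:]=0
n,l,st,ce=cv2.connectedComponentsWithStats(m)
for i in range(1,n):
    if st[i,4]>20:print(st[i],ce[i],np.median(P[l==i],0).round())
q=proj(c,[[400,0,0]]);print(q)
for nm in ["scene","side"]:
    g=np.load(f"pics/{nm}0.npz")["p"]
    cr=g[160:330,220:420] if nm=="scene" else g[170:290,200:400]
    cv2.imwrite(f"pics/{nm}0c.png",cv2.resize(cr[...,::-1],None,fx=3.5,fy=3.5,interpolation=cv2.INTER_CUBIC))
E
```

```text
coilA [460. 335. 101.]
coilB [509. 338.  91.]
coilC [563. 332.  98.]
mat [615. 144.   3.]
core [577. -75.  95.]
base [568. -88.  34.]
jar [762.  38.  53.]
tr [370. 243.  36.]
yoke [407. 165.  19.]
big [378. -43.  20.]
yel [313. 396.  51.]
pink [561. 457.  41.]
tape [786. 163.   5.]
[272 187  18  22 234] [282.01709402 196.56837607] [567. 334. 100.]
[262 195  12  17 101] [268.6039604  202.32673267] [517. 340.  98.]
[249 198  16  21 178] [257.48314607 207.56179775] [475. 342. 101.]
[[314.44176961 313.94861377]]
```

View pics/scene0c.png

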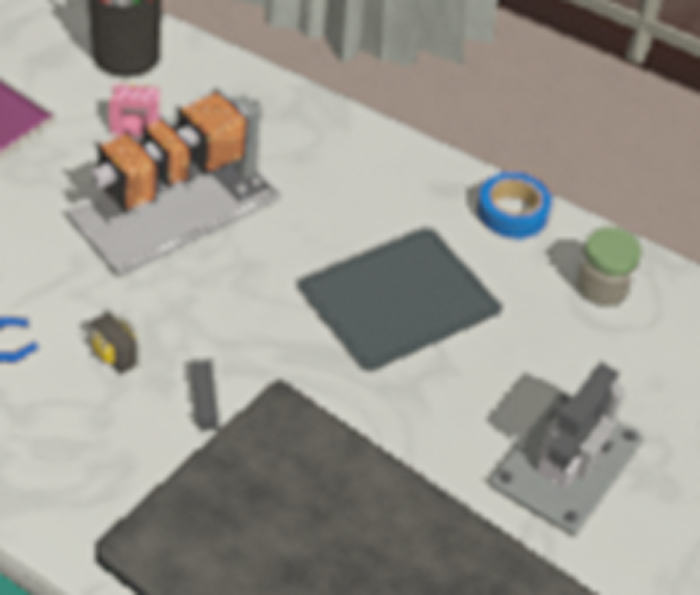

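The crop shows the order on the bar. The medium coil is in front at the free end (crop 128,172), the small one is in the middle (167,152), and the long one is rearmost by the post (215,130). The mat is at crop (400,300) and the U core at (580,420). Next I'll get rough poses and the wrist camera's mounting.

Run:
```python
from h import *
f=np.load("pics/scene0.npz");p,d=f["p"],f["d"];c=camera_info("scene")
P=cloud(c,d)
C=lambda x,y:(220+x/3.5,160+y/3.5)
print("mat",onz(c,[C(297,284),C(430,228),C(502,306),C(370,370)],3).round())
print("coreplate",onz(c,[C(488,482),C(572,534),C(642,438)],10).round())
print("pan",onz(c,[C(68,213),C(120,271),C(278,196)],12).round())
print("leg",onz(c,[C(603,366),C(562,448)],94).round())
print("binder",P[120,165].round(),P[80,150].round(),P[150,150].round(),P[130,190].round(),P[80,190].round())
w=camera_info("wrist");M=np.array(w["camera_from_world"]);s=status.sense()
print(w["K"],w["D"]);T=R.from_quat(np.roll(s["ee_rot"],-1)).as_matrix()
o=-M[:3,:3].T@M[:3,3];print("cam in tool",(T.T@(o-s["eef_pos"])).round(1),(M[:3,:3]@T).round(3).tolist())
```

```text
mat [[555. 213.   3.]
 [698. 188.   3.]
 [680.  80.   3.]
 [538. 101.   3.]]
coreplate [[ 528.  -45.   10.]
 [ 544. -121.   10.]
 [ 659.  -96.   10.]]
pan [[443. 402.  12.]
 [437. 316.  12.]
 [609. 300.  12.]]
leg [[626. -59.  94.]
 [541. -92.  94.]]
binder [448. 853. 161.] [433. 890. 311.] [361. 828.  83.] [562. 890.  51.] [587. 891. 258.]
[[334.00151389   0.         275.44448353]
 [  0.         334.00151389 215.4297474 ]
 [  0.           0.           1.        ]] [-0.02728089  0.          0.          0.          0.        ]
cam in tool [78.7  0.1 30.8] [[0.0, 1.0, -0.002], [0.952, 0.0, 0.307], [0.307, -0.002, -0.952]]
```

```bash
python3 -m crank '[[-0.45,-0.06,0,0,0,-0.07,0],[-0.9,-0.12,0,0,0,-0.14,0],[-0.9,-0.12,0,0,0,-0.28,0]]'
python3 -m crank '[[-0.45,-0.15,0,0,0,0,0],[-0.9,-0.3,0,0,0,0,0],[-0.9,-0.3,0,0,0,0,0]]'
python3 -m crank '[[-0.45,-0.15,0,0,0,0,0],[-0.9,-0.3,0,0,0,0,0],[-0.9,-0.3,0,0,0,0,0]]'
python3 -m crank '[[-0.3,-0.15,0,0,0,0,0],[-0.6,-0.3,0,0,0,0,0],[-0.6,-0.3,0,0,0,0,0],[-0.6,-0.3,0,0,0,0,0]]'
cat > w.py <<'E'
import sys
from h import *
n=sys.argv[1];s=status.sense();c=camera_info("wrist");p,d=capture("wrist")
cv2.imwrite(f"pics/{n}.png",p[...,::-1]);np.savez(f"pics/{n}.npz",p=p,d=d,K=c["K"],D=c["D"],camera_from_world=c["camera_from_world"])
print(np.round(s["eef_pos"],1),R.from_quat(np.roll(s["ee_rot"],-1)).as_matrix()[:,0].round(4),s["time_s"])
E
python3 w.py w1
```

```text
time_s: 0.4
eef_pos: [246.1, 459.2, 404.2]
ee_rot: [0.0, 0.046, 0.999, -0.001]
force: [-1.0, 1.5, -0.1]
grip_width: 1.002
grip_force: 0.0
time_s: 0.7
eef_pos: [333.4, 420.9, 404.0]
ee_rot: [0.0, 0.048, 0.999, -0.001]
force: [-1.1, -0.3, 0.3]
grip_width: 1.002
grip_force: 0.0
time_s: 1.0
eef_pos: [419.8, 382.8, 403.8]
ee_rot: [0.0, 0.048, 0.999, -0.001]
force: [-0.5, 0.9, -0.2]
grip_width: 0.998
grip_force: 0.0
time_s: 1.4
eef_pos: [473.1, 349.7, 404.3]
ee_rot: [-0.001, 0.046, 0.999, -0.0]
force: [-0.3, 0.2, -0.8]
grip_width: 1.0
grip_force: 0.0
[473.1 349.7 404.3] [-0.9958  0.0912  0.0011] 1.4
```

View pics/w1.png

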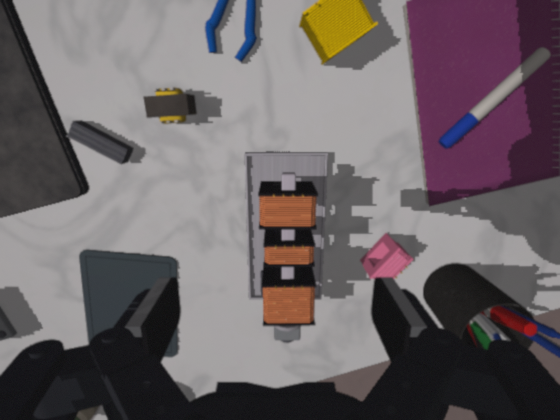

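The wrist view from above shows the bar running vertically at column ~288. The medium coil is at (287,207), the small at (288,252) and the long at (288,302). The bar's free end is at (288,176), the pink look-alike at (386,256), the mat's top edge at row 252, and the yoke bar at (100,140). Next is a second view for stereo.

```bash
python3 -m crank '[[0,-0.3,0,0,0,0,0],[0,-0.7,0,0,0,0,0],[0,-0.7,0,0,0,0,0],[0,-0.7,0,0,0,0,0]]'
python3 w.py w2
cat > coils.py <<'E'
from h import *
def copper(f,lo=(4,110,60),hi=(16,255,255),box=None):
    m=cv2.inRange(cv2.cvtColor(f["p"],cv2.COLOR_RGB2HSV),lo,hi);m=cv2.morphologyEx(m,cv2.MORPH_CLOSE,np.ones((3,3)))
    out=[]
    for k in cv2.findContours(m,0,2)[0]:
        if cv2.contourArea(k)>250:
            r=cv2.minAreaRect(k);out.append((r,k))
    return sorted(out,key=lambda a:a[0][0][1])
if __name__=="__main__":
    a,b=np.load("pics/w1.npz"),np.load("pics/w2.npz")
    A,B=copper(a),copper(b)
    for f,X in((a,A),(b,B)):
        for r,k in X:print(np.round(r[0],1),np.round(r[1],1),round(r[2],1),dep(f,[r[0]],f["d"][[int(r[0][1])],[int(r[0][0])]]).round(1))
    def bx(k):
        q=k.reshape(-1,2).astype(float);x0,x1=np.percentile(q[:,0],[5,95]);y0,y1=q[:,1].min(),q[:,1].max()
        return [((x0+x1)/2,(y0+y1)/2)]
    if len(A)==len(B):
        for (r,k),(s,l) in zip(A,B):print("X",cross(a,[r[0]],b,[s[0]]).round(1))
E
python3 coils.py
```

```text
time_s: 1.85
eef_pos: [466.3, 280.3, 405.2]
ee_rot: [0.0, 0.045, 0.999, 0.0]
force: [-0.6, -0.1, -0.3]
grip_width: 1.0
grip_force: 0.0
[466.3 280.3 405.2] [-9.959e-01  9.060e-02 -4.000e-04] 1.85
[287.5 210.5] [31. 55.] 90.0 [[478.1 360.1 102.3]]
[289. 255.] [18. 48.] 90.0 [[520.6 358.1  99.7]]
[288.5 304.5] [37. 51.] 90.0 [[569.7 353.6 102.5]]
[363.1 208.8] [63.  38.6] 6.6 [[476.5 355.1 102.3]]
[360.1 253.2] [56.5 26.7] 12.8 [[518.8 352.6  99.8]]
[350.8 296.6] [44.1 51.7] 2.0 [[560.6 342.8 103.3]]
X [[484.  360.3  81.3   1.3]]
X [[530.7 358.2  76.4   1.2]]
X [[595.2 353.   55.9   7.6]]
```

View pics/w2.png

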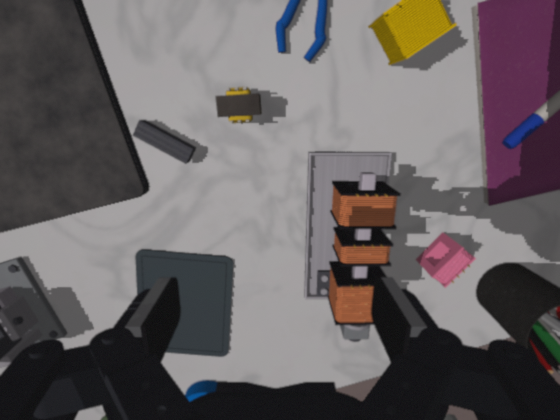

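The second view shows the same row of coils at column ~362. The mat is at (183,302) and the core jig at (20,310). I'll fit the bar, coils, pan and mat from the first view, with a stereo check of heights from the bar patches visible in both.

```bash
cat > fit.py <<'E'
from h import *
def meas(n):
    f=np.load(f"pics/{n}.npz");p,d=f["p"],f["d"];P=cloud(f,d);hsv=cv2.cvtColor(p,cv2.COLOR_RGB2HSV)
    return f,P,hsv
if __name__=="__main__":
    bars=[]
    for n in("w1","w2"):
        f,P,hsv=meas(n)
        roi=(P[...,0]>420)&(P[...,0]<640)&(P[...,1]>300)&(P[...,1]<400)&(np.arange(420)[:,None]<(345))
        top=roi&(P[...,2]>95)&(P[...,2]<108)
        k,l,st,ce=cv2.connectedComponentsWithStats(top.astype(np.uint8))
        for i in range(1,k):
            if st[i,4]>60:
                Q=P[l==i];print(n,"top",st[i,4],"rect",[np.round(v,1) for v in cv2.minAreaRect(Q[:,:2].astype(np.float32))],"z",np.percentile(Q[:,2],[5,50,95]).round(1))
        cop=(cv2.inRange(hsv,(4,110,60),(16,255,255))>0)
        b=roi&(P[...,2]>85)&(P[...,2]<94)&(hsv[...,1]<60)&(hsv[...,2]>110)&~cop
        k,l,st,ce=cv2.connectedComponentsWithStats(b.astype(np.uint8))
        for i in range(1,k):
            if st[i,4]>40: print(n,"bar",ce[i].round(1),st[i],np.median(P[l==i],0).round(1));bars.append((n,ce[i]))
        pan=roi&(P[...,2]>7)&(P[...,2]<15)
        print(n,"rim",[np.round(v,1) for v in cv2.minAreaRect(P[pan][:,:2].astype(np.float32))])
        m=(P[...,0]>500)&(P[...,0]<740)&(P[...,1]>60)&(P[...,1]<260)&(hsv[...,2]<110)&(np.abs(P[...,2])<8)
        k,l,st,ce=cv2.connectedComponentsWithStats(m.astype(np.uint8));i=1+st[1:,4].argmax();Q=P[l==i]
        print(n,"mat",[np.round(v,1) for v in cv2.minAreaRect(Q[:,:2].astype(np.float32))],np.median(Q[:,2]))
    a=[c for n,c in bars if n=="w1"];b=[c for n,c in bars if n=="w2"]
    if len(a)==len(b):print("stereo",cross(np.load("pics/w1.npz"),a,np.load("pics/w2.npz"),b).round(1))
E
python3 fit.py
```

```text
w1 top 2203 rect [array([478.7, 360. ]), array([49.8, 32.7]), np.float64(84.5)] z [ 98.6 102.3 103.7]
w1 top 1247 rect [array([520.3, 358.1]), array([46. , 22.8]), np.float64(85.5)] z [ 96.6 100.3 101.8]
w1 top 2575 rect [array([580.8, 353. ]), array([49.6, 66.4]), np.float64(85.3)] z [ 96.  102.2 103.6]
w1 bar [288.2 181.4] [282 174  14  16 212] [455.5 362.9  90.8]
w1 bar [287.5 234.5] [282 230  12  10 118] [504.4 358.5  91. ]
w1 bar [287.2 272.4] [282 267  12  12 137] [542.2 355.   91.2]
w1 rim [array([530.8, 356.6]), array([ 90.2, 180.8]), np.float64(84.9)]
w1 mat [array([611.7, 150.8]), array([121.9, 137. ]), np.float64(79.5)] 2.6820055048671065
w2 top 2164 rect [array([478.5, 360.2]), array([50.5, 32.3]), np.float64(84.8)] z [ 98.5 102.4 103.8]
w2 top 1272 rect [array([520.7, 358.2]), array([46.8, 23.7]), np.float64(84.5)] z [ 96.8 100.4 102. ]
w2 top 1866 rect [array([580.5, 345.9]), array([36.1, 66.6]), np.float64(85.4)] z [ 95.5 102.2 103.6]
w2 bar [367.6 181.4] [360 173  16  17 234] [455.7 362.3  90.9]
w2 bar [363.1 234. ] [357 229  14  11 142] [504.1 357.6  91. ]
w2 bar [359.9 271.9] [354 267  13  11 138] [542.4 354.4  91.1]
w2 rim [array([530.3, 355.6]), array([ 88.5, 179.9]), np.float64(84.9)]
w2 mat [array([618.8, 149.2]), array([122.7, 152.1]), np.float64(79.7)] 2.8890644891294244
stereo [[4.563e+02 3.629e+02 8.790e+01 2.000e-01]
 [5.053e+02 3.584e+02 8.840e+01 1.000e-01]
 [5.440e+02 3.550e+02 8.800e+01 1.000e-01]]
```

```bash
python3 -m crank '[[-0.02,0.4,0.2,0,0,0,0],[-0.05,0.81,0.5,0,0,0,0],[-0.05,0.81,0.9,0,0,0,0],[-0.05,0.81,0.9,0,0,0,0],[-0.05,0.81,0.9,0,0,0,0]]'
cat > g.py <<'E'
import sys
from h import *
s=status.sense();T=R.from_quat(np.roll(s["ee_rot"],-1)).as_matrix();t=np.array(list(map(float,sys.argv[1:4])))
print("pos",np.round(s["eef_pos"],1),"X",T[:,0].round(4),"t",s["time_s"],"grip",s["grip_width"],s["grip_force"],"F",np.round(s["force"],1));print("delta tool (x100mm):",(T.T@(t-s["eef_pos"])/100).round(3))
if len(sys.argv)>4: print("yaw turn tool z:",(-((float(sys.argv[4])+180-np.degrees(np.arctan2(T[1,0],T[0,0]))+180)%360-180)/45).round(3))
E
python3 g.py 478.6 360.3 230 -5.15
```

```text
time_s: 2.4
eef_pos: [479.2, 360.7, 315.4]
ee_rot: [-0.0, 0.045, 0.999, -0.0]
force: [-0.3, 0.2, 1.0]
grip_width: 1.004
grip_force: 0.0
pos [479.2 360.7 315.4] X [-9.96e-01  8.98e-02  2.00e-04] t 2.4 grip 1.0038581714209498 0.0 F [-0.3  0.2  1. ]
delta tool (x100mm): [ 0.006 -0.004  0.854]
yaw turn tool z: -0.0
```

```bash
python3 -m crank '[[0,0,0.4,0,0,0,0],[0,0,0.75,0,0,0,0],[0,0,0.85,0,0,0,0],[0,0,0.85,0,0,0,0],[0,0,0.85,0,0,0,1],[0,0,0.85,0,0,0,1],[0,0,0.85,0,0,0,1],[0,0,0.85,0,0,0,1],[0,0,0.85,0,0,0,1],[0,0,0.85,0,0,0,1]]' 40
python3 g.py 478.6 360.3 237
```

```text
time_s: 3.4
eef_pos: [479.8, 360.1, 231.6]
ee_rot: [0.001, 0.045, 0.999, 0.001]
force: [-0.1, -2.2, 7.7]
grip_width: 0.571
grip_force: 41.4
pos [479.8 360.1 231.6] X [-0.9959  0.0907 -0.0026] t 3.4 grip 0.5712061701656879 41.434447914361954 F [-0.1 -2.2  7.7]
delta tool (x100mm): [ 0.012  0.001 -0.054]
```

```bash
python3 -m crank '[[0,0,-0.04,0,0,0,1],[0,0,-0.07,0,0,0,1],[0,0,-0.07,0,0,0,1],[0.15,0,-0.07,0,0,0,1],[0.4,0,-0.07,0,0,0,1],[0.7,0,-0.07,0,0,0,1],[0.7,0,-0.2,0,0,0,1],[0.7,0,-0.5,0,0,0,1],[0.7,0,-0.9,0,0,0,1],[0.7,0,-0.9,0,0,0,1],[0.7,0,-0.9,0,0,0,1]]'
python3 w.py w3; python3 g.py 651 143 182
python3 - <<'E'
from h import *
p,d=capture("scene");cv2.imwrite("pics/s1.png",cv2.resize(p[150:300,200:400,::-1],None,fx=3,fy=3))
E
```

```text
time_s: 4.5
eef_pos: [410.0, 366.3, 320.4]
ee_rot: [0.001, 0.046, 0.999, 0.0]
force: [-1.6, -1.0, -1.4]
grip_width: 0.57
grip_force: 42.0
[410.  366.3 320.4] [-0.9959  0.0909 -0.0014] 4.5
pos [409.8 366.2 319.2] X [-9.959e-01  9.100e-02  6.000e-04] t 4.55 grip 0.5656187943355458 41.95775918662548 F [ 0.4 -0.1 -2.3]
delta tool (x100mm): [-2.606 -2.002  1.372]
```

View pics/w3.png

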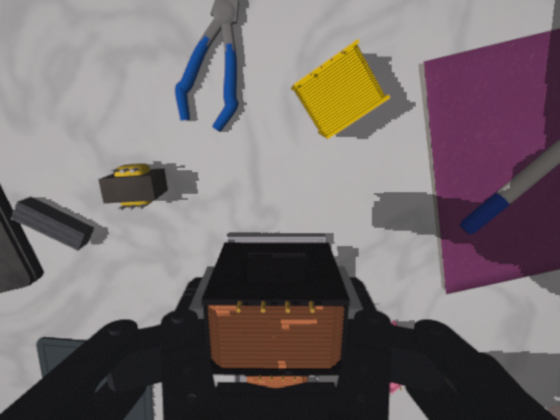

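The medium coil is held squarely in the gripper (flange at about (277,270)) and it is clear of the bar. Now to the mat.

```bash
python3 -m crank '[[-0.3,-0.25,0,0,0,0,1],[-0.6,-0.6,0,0,0,0,1],[-0.87,-0.95,0,0,0,0,1],[-0.87,-0.95,0,0,0,0,1]]'
python3 -m crank '[[-0.3,-0.3,0,0,0,0,1],[-0.6,-0.6,0,0,0,0,1],[-0.87,-0.95,0,0,0,0,1],[-0.87,-0.95,0,0,0,0,1]]'
python3 -m crank '[[-0.3,-0.1,0.1,0,0,0,1],[-0.6,-0.1,0.2,0,0,0,1],[-0.87,-0.1,0.5,0,0,0,1],[-0.87,-0.1,0.9,0,0,0,1],[-0.87,-0.1,0.9,0,0,0,1],[-0.87,-0.1,0.9,0,0,0,1]]'
python3 g.py 651 143 182
```

```text
time_s: 5.0
eef_pos: [490.1, 260.0, 318.3]
ee_rot: [-0.001, 0.048, 0.999, -0.001]
force: [-0.3, 0.1, -1.7]
grip_width: 0.566
grip_force: 42.3
time_s: 5.4
eef_pos: [567.8, 157.5, 318.1]
ee_rot: [-0.001, 0.048, 0.999, -0.001]
force: [-0.7, -0.0, -2.1]
grip_width: 0.572
grip_force: 42.5
time_s: 6.0
eef_pos: [651.2, 144.0, 229.6]
ee_rot: [-0.001, 0.045, 0.999, -0.0]
force: [0.7, -0.1, -1.1]
grip_width: 0.567
grip_force: 42.4
pos [651.2 144.  229.6] X [-0.9959  0.0902  0.002 ] t 6.0 grip 0.5671325850723886 42.42512471973896 F [ 0.7 -0.1 -1.1]
delta tool (x100mm): [-0.    -0.01   0.476]
```

```bash
python3 -m crank '[[0,0,0.25,0,0,0,1],[0,0,0.42,0,0,0,1],[0,0,0.45,0,0,0,1],[0,0,0.475,0,0,0,1],[0,0,0.475,0,0,0,1],[0,0,0.475,0,0,0,1]]'
```

```text
time_s: 6.6
eef_pos: [651.7, 143.5, 183.3]
ee_rot: [0.001, 0.045, 0.999, 0.0]
force: [0.1, 0.2, -2.6]
grip_width: 0.57
grip_force: 42.4
```

```bash
python3 -m crank '[[0,0,0.01,0,0,0,1],[0,0,0.02,0,0,0,1],[0,0,0.02,0,0,0,1]]'; python3 g.py 651 143 182
```

```text
time_s: 6.9
eef_pos: [651.7, 143.5, 181.7]
ee_rot: [0.001, 0.045, 0.999, -0.0]
force: [-2.9, -0.4, 5.4]
grip_width: 0.568
grip_force: 43.2
pos [651.7 143.5 181.7] X [-0.9959  0.0907 -0.0014] t 6.9 grip 0.5678997717469352 43.19924332201481 F [-2.9 -0.4  5.4]
delta tool (x100mm): [ 0.006 -0.006 -0.003]
```

```bash
python3 -m crank '[[0,0,0,0,0,0,0.3],[0,0,0,0,0,0,0],[0,0,0,0,0,0,0],[0,0,0,0,0,0,0],[0,0,-0.3,0,0,0,0],[0,0,-0.7,0,0,0,0],[0,0,-1,0,0,0,0],[0,0,-1,0,0,0,0]]'
python3 -m crank '[[0.1,0.1,-0.3,0,0,0,0],[0.4,0.45,-0.3,0,0,0,0],[0.7,0.95,-0.3,0,0,0,0],[0.7,0.95,-0.3,0,0,0,0]]'
python3 w.py w4
python3 -m crank '[[0.2,0.4,0,0,0,0,0],[0.4,0.8,0,0,0,0,0],[0.4,1,0,0,0,0,0],[0.4,1,0,0,0,0,0]]'
python3 g.py 520.5 357.2 232 -5.15
```

```text
time_s: 7.7
eef_pos: [652.1, 143.6, 285.2]
ee_rot: [0.004, 0.045, 0.999, 0.0]
force: [-0.2, 0.7, -0.6]
grip_width: 1.004
grip_force: 0.0
time_s: 8.1
eef_pos: [588.1, 248.3, 309.8]
ee_rot: [-0.001, 0.043, 0.999, 0.0]
force: [-0.2, -0.0, -1.1]
grip_width: 1.003
grip_force: 0.0
[588.1 248.3 309.8] [-0.9962  0.0865  0.0016] 8.1
time_s: 8.55
eef_pos: [559.6, 349.0, 309.3]
ee_rot: [-0.0, 0.044, 0.999, -0.0]
force: [0.6, -0.7, 0.5]
grip_width: 0.999
grip_force: 0.0
pos [559.6 349.  309.3] X [-9.961e-01  8.860e-02  4.000e-04] t 8.55 grip 0.9989713245352376 0.0 F [ 0.6 -0.7  0.5]
delta tool (x100mm): [0.397 0.047 0.774]
yaw turn tool z: 0.001
```

View pics/w4.png

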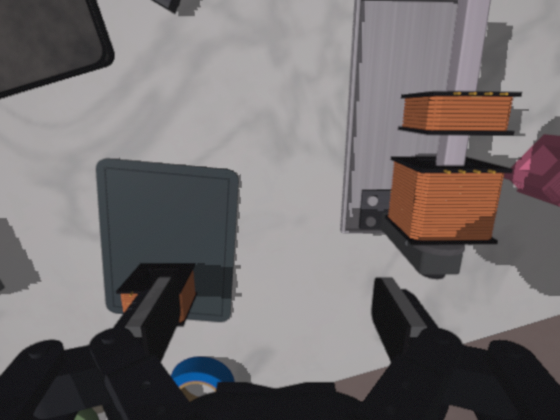

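The medium coil stands upright on the mat at (160,290), and the small and long coils hang undisturbed at (455,112) and (445,200). Next I grip the small one.

```bash
python3 -m crank '[[0.4,0.05,0,0,0,0,0],[0.4,0.05,0,0,0,0,0],[0.4,0.05,0,0,0,0,0],[0.4,0.05,0.4,0,0,0,0],[0.4,0.05,0.77,0,0,0,0],[0.4,0.05,0.77,0,0,0,0],[0.4,0.05,0.77,0,0,0,1],[0.4,0.05,0.77,0,0,0,1],[0.4,0.05,0.77,0,0,0,1],[0.4,0.05,0.77,0,0,0,1],[0.4,0.05,0.77,0,0,0,1],[0.4,0.05,0.77,0,0,0,1]]'
python3 g.py 520.5 357.2 239
```

```text
time_s: 9.75
eef_pos: [520.8, 356.2, 235.4]
ee_rot: [0.002, 0.045, 0.999, 0.001]
force: [0.6, -1.9, 6.6]
grip_width: 0.53
grip_force: 40.4
pos [520.8 356.2 235.4] X [-0.9959  0.0907 -0.0037] t 9.75 grip 0.5301012240437464 40.44013204285875 F [ 0.6 -1.9  6.6]
delta tool (x100mm): [ 0.004  0.009 -0.036]
```

```bash
python3 -m crank '[[0,0,-0.04,0,0,0,1],[0,0.0,-0.06,0,0,0,1],[0,0,-0.06,0,0,0,1],[0.15,0,-0.06,0,0,0,1],[0.4,0,-0.06,0,0,0,1],[0.7,0,-0.06,0,0,0,1],[1,0,-0.06,0,0,0,1],[1,0,-0.06,0,0,0,1],[1,0,-0.06,0,0,0,1],[1,0,-0.4,0,0,0,1],[1,0,-0.8,0,0,0,1],[1,0,-0.8,0,0,0,1]]'
python3 g.py 586 155 184
```

```text
time_s: 10.95
eef_pos: [422.2, 365.6, 318.3]
ee_rot: [0.004, 0.046, 0.999, 0.003]
force: [0.4, 1.1, -1.8]
grip_width: 0.53
grip_force: 41.6
pos [422.2 365.6 318.3] X [-0.9958  0.0915 -0.0082] t 10.95 grip 0.5299892717030265 41.620207776431926 F [ 0.4  1.1 -1.8]
delta tool (x100mm): [-1.812 -1.955  1.347]
```

```bash
python3 -m crank '[[-0.3,-0.3,0,0,0,0,1],[-0.6,-0.65,0,0,0,0,1],[-0.9,-0.97,0,0,0,0,1],[-0.9,-0.97,0,0,0,0,1]]'
python3 -m crank '[[-0.3,-0.3,0,0,0,0,1],[-0.6,-0.65,0,0,0,0,1],[-0.9,-0.97,0.1,0,0,0,1],[-0.9,-0.97,0.5,0,0,0,1],[-0.9,-0.97,0.9,0,0,0,1],[-0.9,-0.97,0.9,0,0,0,1],[-0.9,-0.97,0.9,0,0,0,1]]'
python3 g.py 586 155 184
```

```text
time_s: 11.35
eef_pos: [504.7, 256.5, 312.4]
ee_rot: [0.0, 0.048, 0.999, -0.0]
force: [0.7, 0.5, -0.8]
grip_width: 0.529
grip_force: 41.6
time_s: 12.05
eef_pos: [582.7, 155.8, 223.6]
ee_rot: [-0.0, 0.045, 0.999, -0.0]
force: [0.4, 0.4, -0.6]
grip_width: 0.527
grip_force: 41.6
pos [582.7 155.8 223.6] X [-9.959e-01  9.080e-02  2.000e-04] t 12.05 grip 0.5268934348182734 41.5606492999359 F [ 0.4  0.4 -0.6]
delta tool (x100mm): [-0.033 -0.005  0.396]
```

```bash
python3 -m crank '[[0,0,0.2,0,0,0,1],[0,0,0.34,0,0,0,1],[0,0,0.37,0,0,0,1],[0,0,0.37,0,0,0,1],[0,0,0.37,0,0,0,1]]'
python3 -m crank '[[0,0,0.02,0,0,0,1],[0,0,0.02,0,0,0,1],[0,0,0.02,0,0,0,1]]'
```

```text
time_s: 12.55
eef_pos: [582.6, 155.9, 187.3]
ee_rot: [0.001, 0.045, 0.999, 0.0]
force: [0.8, 0.2, -1.4]
grip_width: 0.53
grip_force: 41.6
time_s: 12.85
eef_pos: [582.3, 155.8, 184.4]
ee_rot: [0.0, 0.045, 0.999, 0.0]
force: [0.5, -0.3, -1.8]
grip_width: 0.529
grip_force: 41.6
```

```bash
python3 -m crank '[[0,0,0.02,0,0,0,1],[0,0,0.02,0,0,0,1],[0,0,0.02,0,0,0,1]]'
```

```text
time_s: 13.15
eef_pos: [582.5, 155.8, 183.5]
ee_rot: [0.001, 0.045, 0.999, 0.0]
force: [-3.9, -1.5, 9.3]
grip_width: 0.53
grip_force: 42.6
```

```bash
python3 -m crank '[[0,0,0,0,0,0,0.3],[0,0,0,0,0,0,0],[0,0,0,0,0,0,0],[0,0,0,0,0,0,0],[0,0,-0.3,0,0,0,0],[0,0,-0.7,0,0,0,0],[0,0,-1,0,0,0,0],[0,0,-1,0,0,0,0]]'
python3 -m crank '[[0.2,-0.1,-0.4,0,0,0,0],[0.3,-0.5,-0.8,0,0,0,0],[0.3,-0.95,-0.8,0,0,0,0],[0.3,-0.95,-0.8,0,0,0,0],[0.3,-0.95,-0.8,0,0,0,0]]'
python3 w.py w5a
python3 -m crank '[[0.1,-0.4,0,0,0,0,0],[0.1,-0.8,0,0,0,0,0],[0.1,-0.8,0,0,0,0,0],[0.1,-0.8,0,0,0,0,0]]'
python3 w.py w5
python3 -m crank '[[0,-0.4,0,0,0,0,0],[0,-0.6,0,0,0,0,0],[0,-0.6,0,0,0,0,0],[0,-0.6,0,0,0,0,0]]'
python3 w.py w6
```

```text
time_s: 13.95
eef_pos: [583.0, 155.9, 286.6]
ee_rot: [0.004, 0.045, 0.999, 0.0]
force: [1.1, -0.0, -0.8]
grip_width: 1.0
grip_force: 0.0
time_s: 14.45
eef_pos: [543.8, 63.2, 361.5]
ee_rot: [-0.0, 0.046, 0.999, 0.0]
force: [0.2, -0.1, -0.1]
grip_width: 0.999
grip_force: 0.0
[543.8  63.2 361.5] [-0.9957  0.0926  0.001 ] 14.45
time_s: 14.9
eef_pos: [526.8, -14.2, 361.5]
ee_rot: [-0.001, 0.045, 0.999, 0.0]
force: [0.9, -0.3, 1.4]
grip_width: 0.998
grip_force: 0.0
[526.8 -14.2 361.5] [-0.9959  0.0908  0.0012] 14.9
time_s: 15.35
eef_pos: [521.4, -73.3, 361.9]
ee_rot: [-0.0, 0.045, 0.999, 0.0]
force: [-0.5, 0.5, -0.4]
grip_width: 0.999
grip_force: 0.0
[521.4 -73.3 361.9] [-9.96e-01  8.97e-02  4.00e-04] 15.35
```

View pics/w5.png

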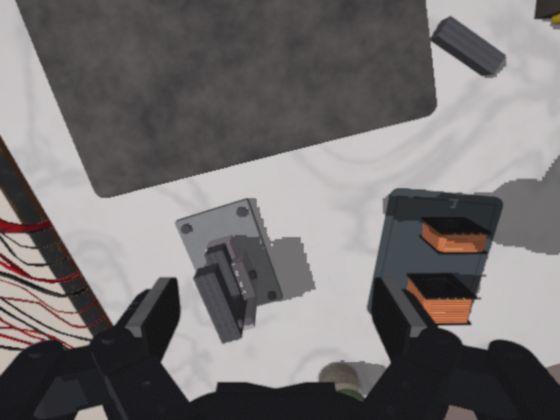

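The wrist view shows both coils upright on the mat, small at (453,233) and medium at (440,297). The core's top iron runs from about (205,268) to (230,340) and its base plate is at (230,245). I'll fit the leg from depth and check its height by stereo.

```bash
cat > core.py <<'E'
from h import *
C=[]
for n in("w5","w6"):
    f=np.load(f"pics/{n}.npz");P=cloud(f,f["d"])
    roi=(P[...,0]>480)&(P[...,0]<700)&(P[...,1]>-150)&(P[...,1]<0)
    roi&=np.arange(420)[:,None]<345
    for nm,a,b in(("leg",86,105),("plate",7,13)):
        m=(roi&(P[...,2]>a)&(P[...,2]<b)).astype(np.uint8)
        k,l,st,ce=cv2.connectedComponentsWithStats(m)
        if k<2: continue
        i=1+st[1:,4].argmax();Q=P[l==i];r=cv2.minAreaRect(Q[:,:2].astype(np.float32))
        print(n,nm,st[i,4],[np.round(v,1) for v in r],np.percentile(Q[:,2],[5,50,95]).round(1),"img",[np.round(v,1) for v in cv2.minAreaRect(np.argwhere(l==i)[:,::-1].astype(np.float32))],"corners",cv2.boxPoints(r).round(1).tolist())
        if nm=="leg":
            q=np.argwhere(l==i)[:,::-1].astype(np.float32);b=cv2.boxPoints(cv2.minAreaRect(q));b=b[np.argsort(b[:,1])];C.append([b[:2].mean(0),b[2:].mean(0)])
print("stereo ends",cross(np.load("pics/w5.npz"),C[0],np.load("pics/w6.npz"),C[1]).round(1))
E
python3 core.py
```

```text
w5 leg 1835 [array([600.3, -67. ]), array([66.8, 20.5]), np.float64(12.6)] [88.2 93.7 94.8] img [array([218.6, 305.5]), array([77.1, 26.1]), np.float64(65.4)] corners [[565.4000244140625, -64.30000305175781], [569.9000244140625, -84.30000305175781], [635.0999755859375, -69.69999694824219], [630.5999755859375, -49.70000076293945]]
w5 plate 4191 [array([598.6, -68.2]), array([120.6,  80.7]), np.float64(12.5)] [ 8.6 10.  11.4] img [array([228.4, 259.9]), array([109.5,  77.3]), np.float64(70.4)] corners [[531.0, -41.900001525878906], [548.5, -120.69999694824219], [666.2000122070312, -94.5], [648.7000122070312, -15.800000190734863]]
w6 leg 1693 [array([600.3, -67.7]), array([66.5, 22.1]), np.float64(12.3)] [88.9 93.9 94.9] img [array([289.9, 304.5]), array([75.2, 25.3]), np.float64(70.9)] corners [[565.4000244140625, -64.0], [570.0999755859375, -85.5], [635.0999755859375, -71.4000015258789], [630.4000244140625, -49.900001525878906]]
w6 plate 4555 [array([598.6, -68.2]), array([120.6,  80.1]), np.float64(12.5)] [ 8.7 10.  11.5] img [array([284.1, 259.2]), array([105.1,  78.3]), np.float64(73.3)] corners [[531.0, -42.099998474121094], [548.4000244140625, -120.30000305175781], [666.0999755859375, -94.30000305175781], [648.7999877929688, -16.0]]
stereo ends [[ 5.643e+02 -7.480e+01  9.330e+01  8.000e-01]
 [ 6.380e+02 -5.960e+01  8.690e+01  1.000e-01]]
```

View pics/w6.png

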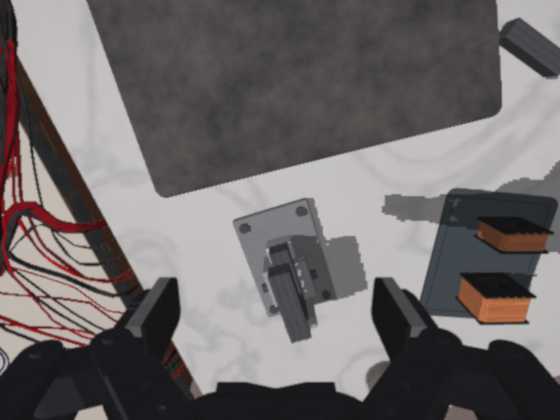

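The core origin comes out at about (593.5,-69), yaw 12.5°, and the leg top at z=94, which agrees with the description. Back to the stand for the long coil.

```bash
python3 -m crank '[[0,0.4,0,0,0,0,0],[0,0.8,0,0,0,0,0],[0,1,0,0,0,0,0]]'
python3 -m crank '[[0,0.5,0,0,0,0,0],[0,1,0,0,0,0,0],[0,1,0,0,0,0,0]]'
python3 -m crank '[[0,0.5,0,0,0,0,0],[0,1,0,0,0,0,0],[0,1,0,0,0,0,0]]'
python3 -m crank '[[0,0.5,0,0,0,0,0],[-0.1,1,0,0,0,0,0],[-0.1,1,0,0,0,0,0]]'
python3 -m crank '[[0,0.28,0,0,0,0,0],[0,0.28,0.2,0,0,0,0],[0,0.28,0.5,0,0,0,0],[0,0.28,0.5,0,0,0,0],[0,0.28,0.5,0,0,0,0]]'
python3 g.py 570.4 352.5 232 -5.15
```

```text
time_s: 15.7
eef_pos: [530.0, 28.9, 362.2]
ee_rot: [-0.0, 0.044, 0.999, 0.0]
force: [0.1, -0.4, -0.1]
grip_width: 1.001
grip_force: 0.0
time_s: 16.0
eef_pos: [538.5, 130.8, 362.1]
ee_rot: [-0.0, 0.042, 0.999, 0.001]
force: [0.3, -1.1, 0.5]
grip_width: 0.999
grip_force: 0.0
time_s: 16.3
eef_pos: [547.3, 229.8, 361.8]
ee_rot: [-0.0, 0.042, 0.999, 0.001]
force: [0.1, -0.4, 0.0]
grip_width: 0.993
grip_force: 0.0
time_s: 16.6
eef_pos: [566.8, 327.8, 361.0]
ee_rot: [-0.0, 0.043, 0.999, 0.0]
force: [0.3, -0.9, 0.6]
grip_width: 1.0
grip_force: 0.0
time_s: 17.1
eef_pos: [569.9, 350.7, 312.8]
ee_rot: [-0.0, 0.045, 0.999, -0.0]
force: [-0.6, 0.5, 1.0]
grip_width: 1.001
grip_force: 0.0
pos [569.9 350.7 312.8] X [-9.959e-01  9.060e-02  2.000e-04] t 17.1 grip 1.0005368127354766 0.0 F [-0.6  0.5  1. ]
delta tool (x100mm): [-0.004  0.019  0.808]
yaw turn tool z: -0.001
```

```bash
python3 -m crank '[[0,0.02,0,0,0,0,0],[0,0.02,0.4,0,0,0,0],[0,0.02,0.75,0,0,0,0],[0,0.02,0.81,0,0,0,0],[0,0.02,0.81,0,0,0,0],[0,0.02,0.81,0,0,0,1],[0,0.02,0.81,0,0,0,1],[0,0.02,0.81,0,0,0,1],[0,0.02,0.81,0,0,0,1],[0,0.02,0.81,0,0,0,1],[0,0.02,0.81,0,0,0,1]]'
python3 g.py 570.4 352.5 232
```

```text
time_s: 18.2
eef_pos: [570.4, 352.9, 233.2]
ee_rot: [0.001, 0.045, 0.999, 0.001]
force: [-0.7, -0.2, 6.8]
grip_width: 0.569
grip_force: 42.0
pos [570.4 352.9 233.2] X [-0.9959  0.0907 -0.0027] t 18.2 grip 0.5694625348495725 42.02578010503203 F [-0.7 -0.2  6.8]
delta tool (x100mm): [-0.    -0.004  0.012]
```

```bash
python3 -m crank '[[0,0,-0.04,0,0,0,1],[0,0,-0.065,0,0,0,1],[0,0,-0.065,0,0,0,1],[0.15,0,-0.065,0,0,0,1],[0.4,0,-0.065,0,0,0,1],[0.7,0,-0.065,0,0,0,1],[1,0,-0.065,0,0,0,1],[1,0,-0.065,0,0,0,1],[1,0,-0.065,0,0,0,1]]'
python3 g.py 421 366.2 240
```

```text
time_s: 19.1
eef_pos: [470.5, 362.0, 237.9]
ee_rot: [0.0, 0.045, 0.999, 0.0]
force: [0.1, 0.2, -1.8]
grip_width: 0.569
grip_force: 41.7
pos [470.5 362.  237.9] X [-9.959e-01  9.020e-02 -4.000e-04] t 19.1 grip 0.5686833377311469 41.658898489549756 F [ 0.1  0.2 -1.8]
delta tool (x100mm): [ 0.496 -0.003 -0.021]
```

```bash
python3 -m crank '[[0.3,0,0,0,0,0,1],[0.52,0,0,0,0,0,1],[0.52,0,0,0,0,0,1],[0.52,0,-0.3,0,0,0,1],[0.52,0,-0.7,0,0,0,1],[0.52,0,-0.7,0,0,0,1],[0.52,0,-0.7,0,0,0,1]]'
python3 g.py 525.2 -84.1 310 12.5
```

```text
time_s: 19.8
eef_pos: [419.8, 366.3, 308.1]
ee_rot: [0.001, 0.046, 0.999, 0.0]
force: [0.4, -0.0, -2.8]
grip_width: 0.569
grip_force: 42.3
pos [419.8 366.3 308.1] X [-0.9958  0.0916 -0.0017] t 19.8 grip 0.5692631335261871 42.25793370511383 F [ 0.4 -0.  -2.8]
delta tool (x100mm): [-1.462 -4.389 -0.021]
yaw turn tool z: -0.395
```

```bash
python3 -m crank '[[-0.15,-0.3,0,0,0,0,1],[-0.36,-0.7,0,0,0,0,1],[-0.36,-1,0,0,0,0,1]]'
python3 -m crank '[[-0.15,-0.5,0,0,0,0,1],[-0.36,-1,0,0,0,0,1],[-0.36,-1,0,0,0,0,1]]'
python3 -m crank '[[-0.15,-0.5,0,0,0,0,1],[-0.36,-1,0,0,0,0,1],[-0.36,-1,0,0,0,0,1]]'
python3 -m crank '[[-0.15,-0.5,0,0,0,-0.15,1],[-0.36,-1,0,0,0,-0.3,1],[-0.36,-1.0,0,0,0,-0.39,1],[-0.36,-1,0,0,0,-0.39,1]]'
python3 g.py 525.2 -84.1 240 12.5; python3 w.py w7
```

```text
time_s: 20.1
eef_pos: [447.2, 261.4, 306.2]
ee_rot: [-0.001, 0.046, 0.999, -0.001]
force: [-0.7, -0.4, -1.7]
grip_width: 0.572
grip_force: 42.2
time_s: 20.4
eef_pos: [473.9, 156.5, 306.5]
ee_rot: [-0.001, 0.048, 0.999, -0.001]
force: [0.3, 0.3, -1.7]
grip_width: 0.572
grip_force: 42.4
time_s: 20.7
eef_pos: [500.4, 54.0, 306.6]
ee_rot: [-0.0, 0.048, 0.999, -0.0]
force: [-1.0, 1.0, -2.4]
grip_width: 0.571
grip_force: 42.7
time_s: 21.1
eef_pos: [526.2, -45.9, 306.4]
ee_rot: [-0.001, -0.107, 0.994, 0.0]
force: [-0.7, 1.3, -1.0]
grip_width: 0.566
grip_force: 42.7
pos [526.2 -45.9 306.4] X [-0.9772 -0.2122  0.0017] t 21.1 grip 0.5663043727249093 42.73622467182577 F [-0.7  1.3 -1. ]
delta tool (x100mm): [ 0.09  -0.372  0.664]
yaw turn tool z: -0.006
[526.2 -45.9 306.4] [-0.9772 -0.2122  0.0017] 21.1
```

View pics/w7.png

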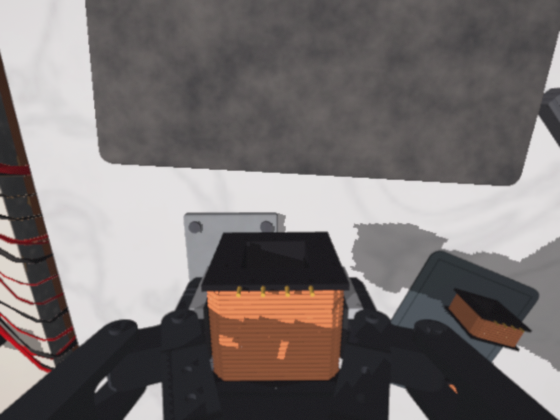

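The long coil is held square and level, and it is aligned with the base-plate edges at (233,215). The core is hidden beneath it, so I rely on the measured pose.

```bash
python3 -m crank '[[0.09,-0.2,0,0,0,-0.006,1],[0.09,-0.37,0,0,0,-0.006,1],[0.09,-0.37,0.2,0,0,-0.006,1],[0.09,-0.37,0.5,0,0,-0.006,1],[0.09,-0.37,0.66,0,0,-0.006,1],[0.09,-0.37,0.66,0,0,-0.006,1],[0.09,-0.37,0.66,0,0,-0.006,1]]'
python3 g.py 525.2 -84.1 240.5 12.5
python3 - <<'E'
from h import *
p,d=capture("side");np.savez("pics/si1.npz",p=p,d=d)
c=camera_info("side");u,v=proj(c,[[560,-75,85]])[0];print(u,v);u,v=int(u),int(v)
a=cv2.resize(p[v-35:v+35,u-45:u+45,::-1],None,fx=5,fy=5)
p,d=capture("scene");c=camera_info("scene");u,v=map(int,proj(c,[[560,-75,85]])[0])
b=cv2.resize(p[v-35:v+35,u-30:u+30,::-1],None,fx=5,fy=5);cv2.imwrite("pics/c1.png",np.hstack([a,b]))
E
```

```text
time_s: 21.85
eef_pos: [525.4, -82.7, 242.1]
ee_rot: [0.0, -0.11, 0.994, -0.0]
force: [0.1, -0.4, -0.7]
grip_width: 0.571
grip_force: 42.7
pos [525.4 -82.7 242.1] X [-9.759e-01 -2.182e-01 -3.000e-04] t 21.85 grip 0.5707830916949768 42.719086459837854 F [ 0.1 -0.4 -0.7]
delta tool (x100mm): [ 0.005 -0.014  0.016]
yaw turn tool z: 0.002
344.50138852269066 177.61020054205105
```

View pics/c1.png

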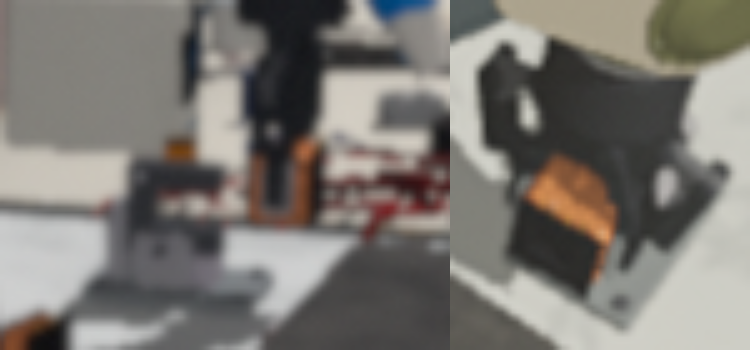

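The side view shows the core's upper leg at (180,178) and the coil at (285,180), at matching height. Insert in stages.

```bash
python3 -m crank '[[0,-0.012,0.016,0,0,0,1],[0,-0.012,0.016,0,0,0,1],[-0.12,-0.012,0.016,0,0,0,1],[-0.24,-0.012,0.016,0,0,0,1],[-0.36,-0.012,0.016,0,0,0,1],[-0.46,-0.012,0.016,0,0,0,1],[-0.46,-0.012,0.016,0,0,0,1]]'
python3 g.py 593.5 -69 240.5 12.5
```

```text
time_s: 22.65
eef_pos: [570.7, -73.9, 240.3]
ee_rot: [0.0, -0.11, 0.994, -0.0]
force: [0.2, 0.1, -1.5]
grip_width: 0.569
grip_force: 42.7
pos [570.7 -73.9 240.3] X [-9.758e-01 -2.187e-01 -9.000e-04] t 22.65 grip 0.5689649415866932 42.72264875471592 F [ 0.2  0.1 -1.5]
delta tool (x100mm): [-0.233 -0.002 -0.002]
yaw turn tool z: 0.003
```

```bash
python3 -m crank '[[-0.1,0,0,0,0,0,1],[-0.18,0,0,0,0,0,1],[-0.21,0,0,0,0,0,1],[-0.23,0,0,0,0,0,1],[-0.23,0,0,0,0,0,1]]'
python3 -m crank '[[-0.01,0,0,0,0,0,1],[-0.02,0,0,0,0,0,1],[-0.02,0,0,0,0,0,1]]'; python3 g.py 593.5 -69 240.5
```

```text
time_s: 23.15
eef_pos: [592.5, -69.1, 240.0]
ee_rot: [-0.0, -0.11, 0.994, 0.0]
force: [-0.9, 0.0, -1.3]
grip_width: 0.569
grip_force: 42.7
time_s: 23.45
eef_pos: [594.2, -68.8, 240.1]
ee_rot: [-0.001, -0.11, 0.994, 0.0]
force: [-4.8, -0.7, 1.8]
grip_width: 0.572
grip_force: 43.0
pos [594.2 -68.8 240.1] X [-0.9759 -0.2184  0.0016] t 23.45 grip 0.5723910204130996 43.005105522461236 F [-4.8 -0.7  1.8]
delta tool (x100mm): [ 0.007 -0.001 -0.004]
```

Contact with the upright iron came at x≈594, so the coil is home. Lower it onto the leg and release.

```bash
python3 -m crank '[[0.005,0,0.02,0,0,0,1],[0.005,0,0.035,0,0,0,1],[0.005,0,0.035,0,0,0,1]]'
python3 -m crank '[[0,0,0,0,0,0,0.3],[0,0,0,0,0,0,0],[0,0,0,0,0,0,0],[0,0,0,0,0,0,0],[0,0,0,0,0,0,0],[0,0,-0.3,0,0,0,0],[0,0,-0.7,0,0,0,0],[0,0,-1,0,0,0,0],[0,0,-1,0,0,0,0]]'
python3 -m crank '[[0.3,0,-0.2,0,0,0,0],[0.5,0,-0.3,0,0,0,0],[0.5,0,-0.3,0,0,0,0],[0.5,0,-0.3,0,0,0,0]]'
python3 w.py w8
python3 - <<'E'
from h import *
f=np.load("pics/w8.npz");P=cloud(f,f["d"])
m=((P[...,2]>97)&(P[...,2]<115)&(np.arange(420)[:,None]<345)).astype(np.uint8);k,l,st,ce=cv2.connectedComponentsWithStats(m)
i=1+st[1:,4].argmax();Q=P[l==i];r=cv2.minAreaRect(Q[:,:2].astype(np.float32));print([np.round(v,1) for v in r],np.percentile(Q[:,2],[5,50,95]),ce[i])
E
```

```text
time_s: 23.75
eef_pos: [594.0, -68.8, 236.3]
ee_rot: [-0.0, -0.11, 0.994, 0.0]
force: [-1.8, -1.2, -2.1]
grip_width: 0.571
grip_force: 42.9
time_s: 24.65
eef_pos: [594.4, -68.8, 341.2]
ee_rot: [0.004, -0.11, 0.994, -0.002]
force: [0.6, 0.2, -0.2]
grip_width: 0.997
grip_force: 0.0
time_s: 25.05
eef_pos: [545.3, -79.7, 366.1]
ee_rot: [-0.0, -0.11, 0.994, 0.0]
force: [0.5, 0.7, -0.5]
grip_width: 1.001
grip_force: 0.0
[545.3 -79.7 366.1] [-9.759e-01 -2.180e-01  2.000e-04] 25.05
[array([593.5, -68.3]), array([46.1, 50. ]), np.float64(12.9)] [101.05696512 105.33143977 106.65292774] [275.62517883 278.95822604]
```

View pics/w8.png

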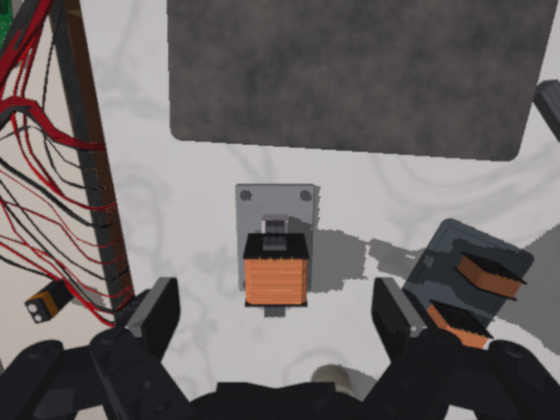

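The long coil hangs home on the upper leg at (275,275). Its measured centre is (593.5,-68.3) with its top at 106, as expected. Next, the small coil.

```bash
python3 -m crank '[[0,0.3,0,0,0,0.15,0],[0,0.7,0,0,0,0.3,0],[0,1,0,0,0,0.393,0],[0,1,0,0,0,0.393,0]]'
python3 -m crank '[[-0.1,0.5,0,0,0,0,0],[-0.2,1,0,0,0,0,0],[-0.2,1,0,0,0,0,0],[-0.2,1,0,0,0,0,0]]'
python3 w.py w9
python3 - <<'E'
from h import *
f=np.load("pics/w9.npz");P=cloud(f,f["d"])
m=((P[...,2]>42)&(P[...,2]<60)&(P[...,1]>90)&(P[...,1]<220)&(np.arange(420)[:,None]<345)).astype(np.uint8);k,l,st,ce=cv2.connectedComponentsWithStats(m)
for i in range(1,k):
  if st[i,4]>200:
    Q=P[l==i];r=cv2.minAreaRect(Q[:,:2].astype(np.float32));print([np.round(v,1) for v in r],np.percentile(Q[:,2],[5,50,95]).round(1),ce[i].round())
E
python3 g.py 582.5 155.8 183 -5.15
```

```text
time_s: 25.5
eef_pos: [523.2, 20.9, 365.8]
ee_rot: [-0.001, 0.043, 0.999, 0.0]
force: [-0.0, -0.3, -0.2]
grip_width: 0.999
grip_force: 0.0
time_s: 25.9
eef_pos: [552.7, 116.2, 365.5]
ee_rot: [-0.001, 0.043, 0.999, -0.0]
force: [-0.1, -0.4, 0.8]
grip_width: 0.999
grip_force: 0.0
[552.7 116.2 365.5] [-0.9963  0.0859  0.0014] 25.9
[array([581.1, 156.3]), array([46. , 22.9]), np.float64(85.1)] [44.6 48.3 49.9] [321. 227.]
[array([650.5, 144.7]), array([50.2, 33.9]), np.float64(85.1)] [45.5 52.3 53.8] [313. 295.]
pos [552.6 115.2 365.8] X [-0.9961  0.0877  0.0012] t 25.95 grip 1.0041787878989819 0.0 F [-0.8 -0.6 -1. ]
delta tool (x100mm): [-0.265  0.431  1.827]
yaw turn tool z: 0.003
```

```bash
python3 -m crank '[[-0.15,0.3,0,0,0,0.002,0],[-0.26,0.43,0.1,0,0,0.002,0],[-0.26,0.43,0.5,0,0,0.002,0],[-0.26,0.43,0.9,0,0,0.002,0],[-0.26,0.43,0.9,0,0,0.002,0],[-0.26,0.43,0.9,0,0,0.002,0]]'
python3 g.py 582 156 183 -5.15
```

```text
time_s: 26.55
eef_pos: [582.4, 155.1, 277.5]
ee_rot: [0.0, 0.046, 0.999, -0.0]
force: [0.6, -0.2, 0.4]
grip_width: 0.999
grip_force: 0.0
pos [582.4 155.1 277.5] X [-9.958e-01  9.130e-02 -2.000e-04] t 26.55 grip 0.9987886179607655 0.0 F [ 0.6 -0.2  0.4]
delta tool (x100mm): [0.005 0.009 0.945]
yaw turn tool z: -0.002
```

```bash
python3 -m crank '[[0.005,0.01,0.4,0,0,0,0],[0.005,0.01,0.8,0,0,0,0],[0.005,0.01,0.94,0,0,0,0],[0.005,0.01,0.94,0,0,0,0],[0.005,0.01,0.94,0,0,0,1],[0.005,0.01,0.94,0,0,0,1],[0.005,0.01,0.94,0,0,0,1],[0.005,0.01,0.94,0,0,0,1],[0.005,0.01,0.94,0,0,0,1],[0.005,0.01,0.94,0,0,0,1]]'
python3 g.py 582 156 183
python3 -m crank '[[0,0,-0.1,0,0,0,1],[0,0,-0.4,0,0,0,1],[0,0,-0.8,0,0,0,1],[0,0,-1,0,0,0,1],[0,0,-1,0,0,0,1]]'
python3 g.py 582 156 183
```

```text
time_s: 27.55
eef_pos: [581.9, 157.4, 184.6]
ee_rot: [0.001, 0.045, 0.999, 0.0]
force: [-1.4, -0.3, 7.3]
grip_width: 0.53
grip_force: 39.9
pos [581.9 157.4 184.6] X [-0.9959  0.0899 -0.003 ] t 27.55 grip 0.5296542893722985 39.93700973689556 F [-1.4 -0.3  7.3]
delta tool (x100mm): [-0.002 -0.013  0.016]
time_s: 28.05
eef_pos: [581.8, 157.5, 286.6]
ee_rot: [0.003, 0.045, 0.999, 0.0]
force: [-0.0, 0.6, -1.2]
grip_width: 0.525
grip_force: 41.2
pos [581.8 157.5 286.6] X [-0.9959  0.0898 -0.0067] t 28.05 grip 0.5254688344159746 41.23554736375809 F [-0.   0.6 -1.2]
delta tool (x100mm): [ 0.004 -0.016  1.036]
```

```bash
python3 -m crank '[[0.2,0.2,-0.3,0,0,0,1],[0.5,0.5,-0.35,0,0,0,1],[0.9,0.96,-0.35,0,0,0,1],[0.9,0.96,-0.35,0,0,0,1]]'
python3 -m crank '[[0.3,0.3,0,0,0,0,1],[0.6,0.6,0,0,0,0,1],[0.89,0.96,0,0,0,0,1],[0.89,0.96,0,0,0,0,1],[0.89,0.96,0,0,0,0,1]]'
python3 g.py 421 365.7 242.5 -5.15
```

```text
time_s: 28.45
eef_pos: [497.6, 264.0, 317.0]
ee_rot: [-0.001, 0.043, 0.999, 0.0]
force: [0.7, -1.1, -2.0]
grip_width: 0.531
grip_force: 41.5
time_s: 28.95
eef_pos: [420.1, 365.0, 316.8]
ee_rot: [-0.0, 0.044, 0.999, -0.0]
force: [0.7, -1.3, -1.4]
grip_width: 0.528
grip_force: 41.6
pos [420.1 365.  316.8] X [-9.961e-01  8.830e-02  9.000e-04] t 28.95 grip 0.5277152743245795 41.59859776496887 F [ 0.7 -1.3 -1.4]
delta tool (x100mm): [-0.01   0.008  0.743]
yaw turn tool z: 0.002
```

```bash
python3 -m crank '[[0,0.01,0.3,0,0,0,1],[0,0.01,0.6,0,0,0,1],[0,0.01,0.74,0,0,0,1],[0,0.01,0.74,0,0,0,1],[0,0.01,0.74,0,0,0,1]]'
python3 g.py 421 365.7 242.5 -5.15
python3 -m crank '[[-0.1,0,0,0,0,0,1],[-0.2,0,0,0,0,0,1],[-0.3,0,0,0,0,0,1],[-0.4,0,0,0,0,0,1],[-0.4,0,0,0,0,0,1]]'
python3 g.py 520.6 357 242.5 -5.15
```

```text
time_s: 29.45
eef_pos: [421.3, 365.0, 243.9]
ee_rot: [0.0, 0.046, 0.999, -0.0]
force: [1.2, 0.4, -1.2]
grip_width: 0.533
grip_force: 41.6
pos [421.3 365.  243.9] X [-9.958e-01  9.130e-02 -2.000e-04] t 29.45 grip 0.5325006711097288 41.64369687438011 F [ 1.2  0.4 -1.2]
delta tool (x100mm): [0.004 0.006 0.014]
yaw turn tool z: -0.002
time_s: 29.95
eef_pos: [461.7, 361.7, 243.7]
ee_rot: [0.0, 0.046, 0.999, 0.0]
force: [0.0, -0.4, -2.2]
grip_width: 0.53
grip_force: 41.6
pos [461.7 361.7 243.7] X [-9.958e-01  9.110e-02 -9.000e-04] t 29.95 grip 0.5296018295771052 41.643886640667915 F [ 0.  -0.4 -2.2]
delta tool (x100mm): [-0.59   0.007  0.012]
yaw turn tool z: -0.002
```

```bash
python3 -m crank '[[-0.15,0.005,0,0,0,0,1],[-0.3,0.005,0,0,0,0,1],[-0.45,0.005,0,0,0,0,1],[-0.59,0.005,0,0,0,0,1],[-0.59,0.005,0,0,0,0,1],[-0.59,0.005,0.03,0,0,0,1],[-0.59,0.005,0.06,0,0,0,1],[-0.59,0.005,0.07,0,0,0,1],[-0.59,0.005,0.07,0,0,0,1]]'
python3 g.py 520.6 357 236.5
```

```text
time_s: 30.85
eef_pos: [518.8, 357.5, 236.7]
ee_rot: [-0.0, 0.045, 0.999, 0.0]
force: [0.1, -1.3, -0.1]
grip_width: 0.53
grip_force: 41.8
pos [518.8 357.5 236.7] X [-9.96e-01  8.95e-02  2.00e-04] t 30.85 grip 0.529861797703905 41.765552535653114 F [ 0.1 -1.3 -0.1]
delta tool (x100mm): [-0.019 -0.003  0.002]
```

```bash
python3 -m crank '[[-0.015,0,0,0,0,0,1],[-0.015,0,0,0,0,0,0.4],[-0.015,0,0,0,0,0,0],[-0.015,0,0,0,0,0,0],[-0.015,0,0,0,0,0,0],[-0.015,0,-0.3,0,0,0,0],[-0.015,0,-0.7,0,0,0,0],[-0.015,0,-1,0,0,0,0],[-0.015,0,-1,0,0,0,0]]'
python3 -m crank '[[-0.3,-0.3,0,0,0,0,0],[-0.6,-0.7,0,0,0,0,0],[-0.6,-1,0,0,0,0,0],[-0.6,-1,0,0,0,0,0]]'
python3 w.py w10
python3 -m crank '[[-0.3,-0.5,0,0,0,0,0],[-0.5,-1,0,0,0,0,0],[-0.5,-1,0,0,0,0,0],[-0.5,-1,0,0,0,0,0]]'
python3 g.py 651.2 144 183 -5.15
python3 - <<'E'
from h import *
f=np.load("pics/w10.npz");P=cloud(f,f["d"])
m=((P[...,2]>95)&(P[...,2]<108)&(P[...,1]>300)&(P[...,1]<400)&(np.arange(420)[:,None]<345)).astype(np.uint8);k,l,st,ce=cv2.connectedComponentsWithStats(m)
for i in range(1,k):
  if st[i,4]>100:
    Q=P[l==i];r=cv2.minAreaRect(Q[:,:2].astype(np.float32));print([np.round(v,1) for v in r],np.percentile(Q[:,2],[5,50,95]).round(1),ce[i].round())
E
```

```text
time_s: 31.75
eef_pos: [521.0, 357.3, 341.4]
ee_rot: [0.004, 0.045, 0.999, 0.002]
force: [0.2, 0.1, -0.2]
grip_width: 0.997
grip_force: 0.0
time_s: 32.15
eef_pos: [572.1, 248.8, 335.5]
ee_rot: [-0.001, 0.047, 0.999, -0.001]
force: [0.1, 1.1, 0.5]
grip_width: 1.001
grip_force: 0.0
[572.1 248.8 335.5] [-0.9956  0.094   0.0018] 32.15
time_s: 32.6
eef_pos: [612.6, 147.4, 336.0]
ee_rot: [-0.0, 0.046, 0.999, 0.0]
force: [0.2, -0.1, 0.4]
grip_width: 1.003
grip_force: 0.0
pos [612.6 147.4 336. ] X [-9.958e-01  9.180e-02  7.000e-04] t 32.6 grip 1.0034842372412287 0.0 F [ 0.2 -0.1  0.4]
delta tool (x100mm): [-3.89e-01  1.00e-03  1.53e+00]
yaw turn tool z: -0.003
[array([519.8, 357.6]), array([46.8, 22.1]), np.float64(85.1)] [ 97.5 100.5 102. ] [444. 137.]
[array([605.5, 349. ]), array([25.8, 19.4]), np.float64(84.3)] [ 95.1  95.8 100.7] [424. 263.]
```

View pics/w10.png

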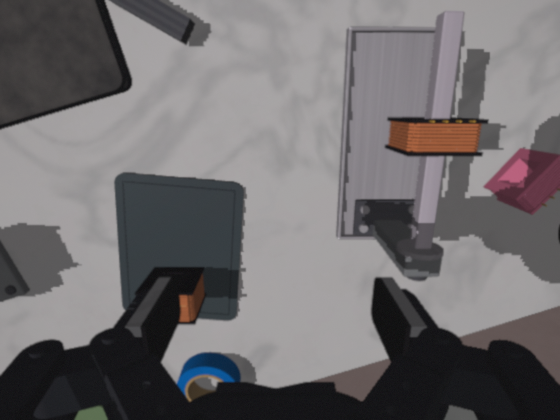

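The small coil hangs on the bar again at (435,136), measured at (519.8,357.6) against about (520.5,358.1) at the start. The medium coil stands on the mat at (170,290) and I fetch it next.

```bash
python3 -m crank '[[-0.2,0,0,0,0,0,0],[-0.39,0,0.1,0,0,0,0],[-0.39,0,0.5,0,0,0,0],[-0.39,0,0.8,0,0,0,0],[-0.39,0,0.8,0,0,0,0],[-0.39,0,0.8,0,0,0,0]]'
python3 g.py 651.2 144 182 -5.15
```

```text
time_s: 33.2
eef_pos: [650.9, 146.2, 257.4]
ee_rot: [0.0, 0.044, 0.999, 0.0]
force: [-0.3, -0.7, 1.4]
grip_width: 0.997
grip_force: 0.0
pos [650.9 146.2 257.4] X [-9.961e-01  8.820e-02 -3.000e-04] t 33.2 grip 0.9972874305662875 0.0 F [-0.3 -0.7  1.4]
delta tool (x100mm): [-0.005 -0.022  0.754]
yaw turn tool z: 0.002
```

```bash
python3 -m crank '[[0,-0.02,0.4,0,0,0.002,0],[0,-0.02,0.7,0,0,0.002,0],[0,-0.02,0.75,0,0,0.002,0],[0,-0.02,0.75,0,0,0.002,0],[0,-0.02,0.75,0,0,0.002,1],[0,-0.02,0.75,0,0,0.002,1],[0,-0.02,0.75,0,0,0.002,1],[0,-0.02,0.75,0,0,0.002,1],[0,-0.02,0.75,0,0,0.002,1],[0,-0.02,0.75,0,0,0.002,1]]'
python3 g.py 651.2 144 182
python3 -m crank '[[0,0,-0.1,0,0,0,1],[0.1,0,-0.5,0,0,0,1],[0.3,0.1,-0.9,0,0,0,1],[0.6,0.1,-1,0,0,0,1],[0.9,0.3,-1,0,0,0,1],[0.9,0.3,-1,0,0,0,1]]'
python3 g.py 407 367 242 -5.15
```

```text
time_s: 34.2
eef_pos: [651.3, 142.7, 183.5]
ee_rot: [0.001, 0.046, 0.999, 0.0]
force: [-1.6, 0.1, 7.5]
grip_width: 0.571
grip_force: 40.6
pos [651.3 142.7 183.5] X [-0.9958  0.0915 -0.0027] t 34.2 grip 0.5706229931165802 40.64575731754303 F [-1.6  0.1  7.5]
delta tool (x100mm): [0.002 0.013 0.015]
time_s: 34.8
eef_pos: [561.4, 182.7, 282.7]
ee_rot: [-0.001, 0.045, 0.999, 0.0]
force: [1.3, -0.5, -2.0]
grip_width: 0.57
grip_force: 42.4
pos [561.4 182.7 282.7] X [-0.996   0.0891  0.0011] t 34.8 grip 0.5702979350564257 42.40037351846695 F [ 1.3 -0.5 -2. ]
delta tool (x100mm): [1.702 1.698 0.409]
yaw turn tool z: 0.001
```

```bash
python3 -m crank '[[0.3,0.1,-0.3,0,0,0,1],[0.6,0.4,-0.35,0,0,0,1],[0.85,0.8,-0.35,0,0,0,1],[0.85,0.85,-0.35,0,0,0,1]]'
python3 -m crank '[[0.3,0.3,0,0,0,0,1],[0.6,0.6,0,0,0,0,1],[0.79,0.84,0,0,0,0,1],[0.79,0.84,0,0,0,0,1],[0.79,0.84,0,0,0,0,1]]'
python3 g.py 413 366.4 239.5 -5.15
```

```text
time_s: 35.2
eef_pos: [484.9, 276.2, 317.4]
ee_rot: [-0.0, 0.044, 0.999, 0.0]
force: [0.4, -0.6, -2.7]
grip_width: 0.573
grip_force: 42.6
time_s: 35.7
eef_pos: [416.4, 364.0, 316.7]
ee_rot: [0.0, 0.045, 0.999, -0.0]
force: [0.3, -0.1, -2.8]
grip_width: 0.564
grip_force: 42.6
pos [416.4 364.  316.7] X [-9.959e-01  9.060e-02 -3.000e-04] t 35.7 grip 0.5641390974578511 42.64903664588928 F [ 0.3 -0.1 -2.8]
delta tool (x100mm): [0.036 0.021 0.772]
yaw turn tool z: -0.001
```

```bash
python3 -m crank '[[0.03,0.02,0.3,0,0,0,1],[0.03,0.02,0.6,0,0,0,1],[0.03,0.02,0.76,0,0,0,1],[0.03,0.02,0.76,0,0,0,1],[0.03,0.02,0.76,0,0,0,1]]'
python3 -m crank '[[-0.1,0,0,0,0,0,1],[-0.2,0,0,0,0,0,1],[-0.3,0,0,0,0,0,1],[-0.3,0,0,0,0,0,1]]'
python3 g.py 478.7 360.4 239.5 -5.15
```

```text
time_s: 36.2
eef_pos: [414.3, 365.7, 241.3]
ee_rot: [0.0, 0.046, 0.999, 0.0]
force: [1.3, -0.4, -1.7]
grip_width: 0.566
grip_force: 42.6
time_s: 36.6
eef_pos: [444.8, 363.1, 240.9]
ee_rot: [0.001, 0.046, 0.999, 0.0]
force: [-0.1, -0.7, -1.5]
grip_width: 0.568
grip_force: 42.6
pos [444.8 363.1 240.9] X [-0.9957  0.0927 -0.0013] t 36.6 grip 0.5683436521593492 42.58229345083237 F [-0.1 -0.7 -1.5]
delta tool (x100mm): [-0.34   0.005  0.015]
yaw turn tool z: -0.004
```

```bash
python3 -m crank '[[-0.15,0.003,0,0,0,0,1],[-0.28,0.003,0,0,0,0,1],[-0.345,0.003,0,0,0,0,1],[-0.345,0.003,0,0,0,0,1],[-0.345,0.003,0.04,0,0,0,1],[-0.345,0.003,0.065,0,0,0,1],[-0.345,0.003,0.075,0,0,0,1],[-0.345,0.003,0.075,0,0,0,1]]'
python3 g.py 478.7 360.4 233.5
```

```text
time_s: 37.4
eef_pos: [477.1, 360.8, 233.5]
ee_rot: [-0.0, 0.046, 0.999, -0.0]
force: [-3.7, -2.1, 5.0]
grip_width: 0.569
grip_force: 43.2
pos [477.1 360.8 233.5] X [-9.958e-01  9.110e-02  4.000e-04] t 37.4 grip 0.5687678059678293 43.17564994096756 F [-3.7 -2.1  5. ]
delta tool (x100mm): [-0.016 -0.002 -0.   ]
```

Resting on the bar. Release, retreat and check all three.

```bash
python3 -m crank '[[-0.01,0,-0.01,0,0,0,1],[-0.01,0,-0.01,0,0,0,0.4],[-0.01,0,-0.01,0,0,0,0],[-0.01,0,-0.01,0,0,0,0],[-0.01,0,-0.01,0,0,0,0],[-0.01,0,-0.3,0,0,0,0],[-0.01,0,-0.7,0,0,0,0],[-0.01,0,-1,0,0,0,0],[-0.01,0,-1,0,0,0,0]]'
python3 -m crank '[[0.1,0,-0.4,0,0,0,0],[0.3,-0.1,-0.6,0,0,0,0],[0.3,-0.1,-0.6,0,0,0,0],[0.3,-0.1,-0.6,0,0,0,0],[0.3,-0.1,-0.6,0,0,0,0]]'
python3 w.py w11
python3 - <<'E'
from h import *
f=np.load("pics/w11.npz");P=cloud(f,f["d"])
m=((P[...,2]>95)&(P[...,2]<108)&(P[...,1]>300)&(P[...,1]<400)&(np.arange(420)[:,None]<345)).astype(np.uint8);k,l,st,ce=cv2.connectedComponentsWithStats(m)
for i in range(1,k):
  if st[i,4]>100:
    Q=P[l==i];r=cv2.minAreaRect(Q[:,:2].astype(np.float32));print([np.round(v,1) for v in r],np.percentile(Q[:,2],[5,50,95]).round(1),ce[i].round())
p,d=capture("scene");cv2.imwrite("pics/s9.png",cv2.resize(p[160:330,220:420,::-1],None,fx=3.5,fy=3.5))
E
```

```text
time_s: 38.3
eef_pos: [479.0, 360.8, 337.6]
ee_rot: [0.004, 0.046, 0.999, 0.002]
force: [0.1, -0.2, -0.2]
grip_width: 1.003
grip_force: 0.0
time_s: 38.8
eef_pos: [448.3, 353.3, 391.4]
ee_rot: [-0.001, 0.046, 0.999, -0.001]
force: [0.6, -0.0, -0.4]
grip_width: 1.002
grip_force: 0.0
[448.3 353.3 391.4] [-0.9958  0.0918  0.0021] 38.8
[array([476.9, 361.4]), array([50. , 32.7]), np.float64(85.0)] [ 98.3 102.3 103.7] [288. 241.]
[array([519.5, 358. ]), array([45.8, 23.5]), np.float64(84.2)] [ 96.8 100.3 101.7] [288. 286.]
```

View pics/s9.png

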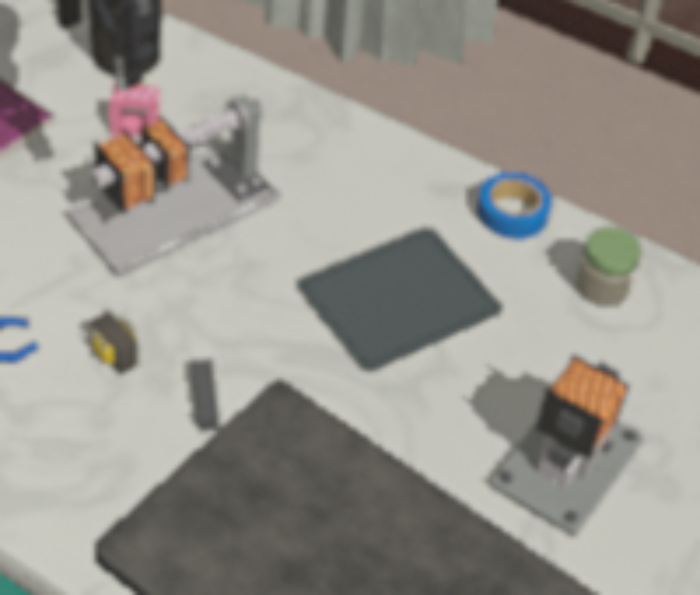

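The final scene crop shows the medium coil at (128,172) and the small at (167,152), both back on the bar within about 2 mm of where they hung. The long coil is on the core at (582,405), and the other things on the bench are where they were.

```bash
python3 -c "
from rig import ticket;print(ticket.finish_job())"
```

```text
the job is handed in; nothing more can be done
None
```

I handed the job in at about 39 s: the long coil is home on the core's upper leg, and the medium and small coils are back on the bar about 2 mm or less from where they hung; no verdict came back.

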